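# Turn over the round status paddle on the inspection bench

### The arm

A 6-joint arm with a two-finger parallel gripper is mounted at the origin on the work surface. World frame = base frame: x ahead of the robot, y to its left, z up, the work surface at z = 0. Lengths are in m, angles in rad, forces in N, time in s.
With the tool pointing down it reaches from about 0.35 to 0.975 m from the base axis. Payload 4.9 kg.
Tool frame: the origin (TCP) lies between the finger pads; the fingertips stand 19 mm ahead of it and the grasp point (between the pads) is the TCP; z points along the fingers, y is the direction in which the jaws open and shut (so a half turn about z gives the same grasp; the last joint's range is limited). The gripper opens to 85 mm and grips with 20 to 120 N. Pads are 22 mm wide; open, the fingers measure 114 mm over their backs; the gripper's body (76 mm by 85 mm) begins 54 mm behind the grasp point. The pads swing forward as they close: fully open they stand 13 mm farther back than shut.
Start: joints at [-1.415, 0.053, 1.613, -0, 1.476, -0.119], TCP at [0.17, -0.602, 0.25] pointing down, gripper open.
Joint ranges: [-3.01, 3.01], [-1.01, 2.22], [0.06, 2.58], [-1.02, 4.17], [0.09, 2.62], [-3.14, 3.14]. Speed limits (rad/s): [2.57, 2.57, 3.14, 3.14, 3.14, 3.14].

### API

Orientations are given as a unit quaternion [w, x, y, z].
In Python, from plant import state, grab_frame, calibration, job_done gives the robot as it stands. The module is installed in compiled form; this text tells all that it offers.
- The arm moves only by the tool servo_tool, never from a script. Its argument "deltas" is a list that holds one entry, the list of rows, each a list of 5 numbers: the finger opening in mm, from 0 to 85.4, then the shift along the world's x, y, z in mm, then the turn about the world's z in units of 6 degrees (1.0 is 6 degrees). A call has 1 to 5 rows; each row is the pose to reach, as a shift and turn from the pose commanded when the call began; what a row does not reach only later rows make up. A row lasts 1/8 s, in which the tool goes at most 62.5 mm and 10.7 degrees, less where a joint would pass 70% of its speed; a pose out of reach is approached as far as the arm can. A call with a gripper value outside its range is refused whole. The fingers move at their own pace and stop on an object; the grip force is fixed at half the most. Time passes only in rows, so rows that repeat a pose let the fingers close. It gives the time, the measured TCP pose, the force and the opening at its end, in the units of the state.
- state(): the state, without advancing time (a new reading comes with each control period).
- grab_frame(name): name is "scene" or "top" or "wrist"; returns the picture (400x640x3 uint8, red, green, blue); there is no depth.
- calibration(name): a dict with "intrinsics" (3x3 intrinsics, pixels), "world_from_camera" (4x4, takes a point from camera to world coordinates). Camera axes: x right, y down, z forward; pixel columns grow to the right and rows downward; lengths in m; the calibration is good to about 2 mm. A picture is of the moment at which its call begins: read the wrist's pose just before it. calibration takes no time and is no camera call; for the wrist camera it gives the pose at the moment of the call.
- job_done(): hands the job in, once; it reports no verdict.
The state is a dict: "time": time; "joint_pos": joint angles; "joint_vel": joint speeds; "joint_efforts": joint torques, N m; "tool_pos": TCP position; "tool_rot": TCP orientation; "contact_force": force on the tool from outside, world axes, zero at the start; "ft_torque": the same for the moment, N m; "gripper_width": opening from 0.0 (shut) to 1.0 (fully open).
Only numpy, scipy, OpenCV 4.12 (cv2) and the standard library are available. Lean on these libraries where they do the work, as an engineer would, in place of code of your own. Each camera call takes 0.05 s, during which the arm holds its last target.

### The job

The turned part has been measured, so mark it as checked: with your fingertips, push the round paddle of its status stand up and right over its hinge and press it fully down on the far side, so that its other face shows. Do not pick anything up or push the stands out of place, and leave the square paddle and everything else on the bench as it is.

Things in the scene. Friction and masses are not known exactly. Their poses are not given: they have to be found in the camera images.
- round_stand: grey steel status stand, loose on the bench, about 1.3 to 2.1 kg (it slides if shoved hard): base 110 (x) x 100 (y) x 12 mm, two uprights at y = +-42 mm, 8 mm thick, to 80 mm height, carrying a hinge pin along the stand's y axis at 70 mm height, above the origin, and on it the round paddle. Origin: centre of the underside, z up. At the start the paddle lies on the stand's -x side (roughly towards the robot); turned over, it lies on the +x side
- round_paddle (a joint): hinge angle of the round paddle, about the stand's +y axis, 0 to 3.14 rad. 0: level, pointing to the stand's -x, the face with a raised disc up. 1.57: upright above the pin. 3.14: turned fully over, level, pointing to +x, the face with two raised bars up. Stops in the hinge at both ends. The hinge is stiff (about 0.06 N m, more than the paddle's weight): the paddle stays at whatever angle it is left. At the start 0 to 0.25
- round_pivot (a point): point on the hinge axis, midway between the uprights, 70 mm above the bench; axes as the stand's (fixed to the stand)
- round_tab (a point): middle of the free edge of the thumb tab of the round paddle: a plate 5 mm thick and 24 mm wide (along the hinge) that stands at right angles to the paddle, from the hinge axis out to this point at 40 mm. At angle 0 it points straight up (edge at 110 mm height) and the paddle rises as the tab is pushed to the stand's +x; at 3.14 it points straight down
- round_centre (a point): centre of the round paddle's blade, mid-thickness, 42 mm from the hinge axis. The blade is a disc 56 mm in diameter, aluminium, 5 mm thick; its far edge lies 70 mm from the axis; a neck 30 mm wide joins it to the hinge
- square_stand: grey steel status stand, loose on the bench, about 1.3 to 2.1 kg (it slides if shoved hard): base 110 (x) x 100 (y) x 12 mm, two uprights at y = +-42 mm, 8 mm thick, to 80 mm height, carrying a hinge pin along the stand's y axis at 70 mm height, above the origin, and on it the square paddle. Origin: centre of the underside, z up. At the start the paddle lies on the stand's -x side (roughly towards the robot); turned over, it lies on the +x side
- square_paddle (a joint): hinge angle of the square paddle, about the stand's +y axis, 0 to 3.14 rad. 0: level, pointing to the stand's -x, the face with a raised disc up. 1.57: upright above the pin. 3.14: turned fully over, level, pointing to +x, the face with two raised bars up. Stops in the hinge at both ends. The hinge is stiff (about 0.06 N m, more than the paddle's weight): the paddle stays at whatever angle it is left. At the start 0 to 0.25
- square_pivot (a point): point on the hinge axis, midway between the uprights, 70 mm above the bench; axes as the stand's (fixed to the stand)
- square_tab (a point): middle of the free edge of the thumb tab of the square paddle: a plate 5 mm thick and 24 mm wide (along the hinge) that stands at right angles to the paddle, from the hinge axis out to this point at 40 mm. At angle 0 it points straight up (edge at 110 mm height) and the paddle rises as the tab is pushed to the stand's +x; at 3.14 it points straight down
- square_centre (a point): centre of the square paddle's blade, mid-thickness, 42 mm from the hinge axis. The blade is a square of 56 mm, aluminium, 5 mm thick; its far edge lies 70 mm from the axis; a neck 30 mm wide joins it to the hinge
- spool: turned steel spool with two flanges, 50 dia x 56 mm tall, standing on end; origin at the underside; to be left alone
- bush: stepped brass bush, 48 dia x 36 mm tall; origin at the underside; to be left alone
- vblock: dark steel V-block, 60 x 50 x 44 mm; origin at the underside; to be left alone
- caliper: steel caliper lying flat, 210 mm long, 9 mm high; origin at the underside; to be left alone
- wrench: steel open wrench lying flat, 200 mm long; origin at the underside; to be left alone
- file: flat file with a wooden handle, lying, 240 mm long, 22 mm high; origin at the underside; to be left alone
- oil_bottle: white plastic oil bottle, 56 dia x 150 mm tall; origin at the underside; to be left alone
There are look-alikes about, which are no part of the job. What is shaped like the round_stand but brown or turquoise is not meant.

How it is judged:
By the outcome, as a careful person would: the job done as asked, in the order asked, and still so for the second after the job is handed in, with the robot touching nothing.
It also fails if it takes over 53 s, if anything falls off the work surface, if the arm or the gripper's body presses on something with over 40 N, if the wrist force passes 120 N, or if a joint passes its speed limit or range.

## Working session

There is one attempt and no reset: what is moved stays moved. The work goes in short steps, Python scripts to look and compute and a tool call to move; the robot and the scene stay as the last step left them, time stands still between calls to the robot, and variables do not carry over. Pictures are saved under pics/ and viewed, and the job is handed in when it is done.

Besides the shell and the picture viewer there is one more tool, called after "Request:" as name(argument=value, ...), one argument or row to a line, values as JSON. servo_tool: Moves the arm, as the interface text tells. Its arguments: {"type":"object","properties":{"deltas":{"type":"array","items":{"type":"array","items":{"type":"array","items":{"type":"number"}}}}},"required":["deltas"]}

```bash
mkdir -p pics
python3 - <<'E'
from plant import *
import cv2
for n in ("scene","top"):
    f=grab_frame(n); cv2.imwrite(f"pics/{n}0.png",f[:,:,::-1])
    c=calibration(n); print(n,c)
print(state())
E
```

```text
scene {'intrinsics': array([[520.85553766,   0.        , 315.03229239],
       [  0.        , 520.85553766, 194.27079455],
       [  0.        ,   0.        ,   1.        ]]), 'world_from_camera': array([[ 0.84769765,  0.42121577, -0.32246856,  0.99146198],
       [ 0.53013581, -0.65077543,  0.54355069, -0.70276678],
       [ 0.0190975 , -0.63171878, -0.77496237,  1.08237225],
       [ 0.        ,  0.        ,  0.        ,  1.        ]])}
top {'intrinsics': array([[432.28760173,   0.        , 323.44902022],
       [  0.        , 432.28760173, 195.88253834],
       [  0.        ,   0.        ,   1.        ]]), 'world_from_camera': array([[-0.0158504 , -0.99767176,  0.06633124,  0.46458678],
       [-0.99985813,  0.01619343,  0.00463694,  0.0019901 ],
       [-0.00570028, -0.06624834, -0.99778688,  1.12858873],
       [ 0.        ,  0.        ,  0.        ,  1.        ]])}
{'time': 0.1, 'joint_pos': array([-1.41502423e+00,  5.33400674e-02,  1.61416711e+00,  1.27018786e-05,
        1.47601180e+00, -1.19005258e-01]), 'joint_vel': array([ 0.0014075 , -0.00032135, -0.00191352,  0.00011154, -0.00074703,
        0.00108827]), 'joint_efforts': array([ 5.60978351e-04, -3.94901991e+01, -3.71362925e+01, -8.63477089e-05,
        3.93830225e-03, -1.42764819e-05]), 'tool_pos': array([ 0.16949977, -0.60102129,  0.24914919]), 'tool_rot': array([-9.63114166e-04,  9.90576635e-01,  1.36956205e-01, -1.13844092e-05]), 'contact_force': array([-0.3487006 ,  0.86974074, -0.34418137]), 'ft_torque': array([0.00071261, 0.03289758, 0.05485202]), 'gripper_width': 0.9999519192495865}
```

View pics/scene0.png

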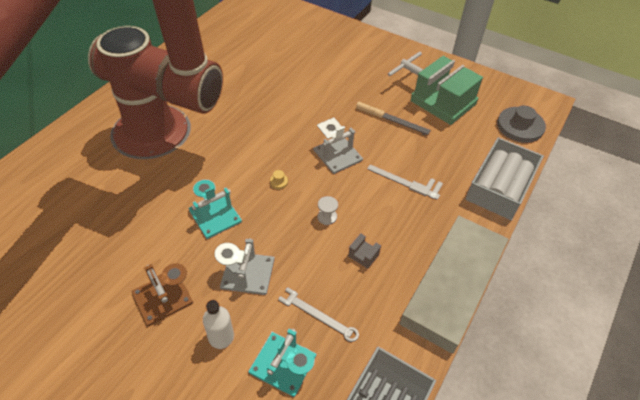

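View pics/top0.png

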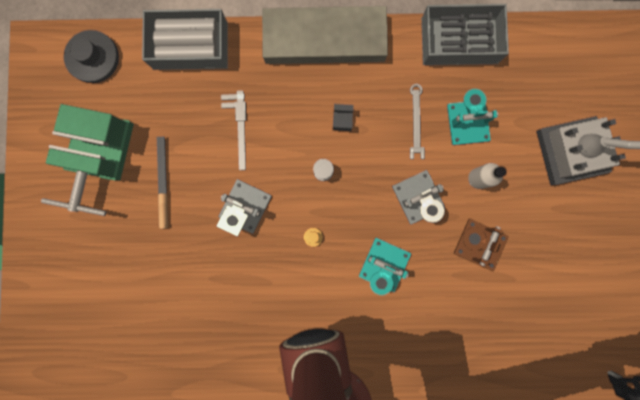

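The grey stand with the round white blade is at top (420,197) and scene (240,265). The square one is at top (243,207). I'll zoom in on the round one.

Run:
```python
import cv2,numpy as np
a=cv2.imread("pics/top0.png")[155:245,375:475]; b=cv2.imread("pics/scene0.png")[225:305,195:295]
cv2.imwrite("pics/z1.png",cv2.resize(a,None,fx=6,fy=6,interpolation=cv2.INTER_CUBIC))
cv2.imwrite("pics/z2.png",cv2.resize(b,None,fx=7,fy=7,interpolation=cv2.INTER_CUBIC))
```

```text
(no output)
```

View pics/z1.png

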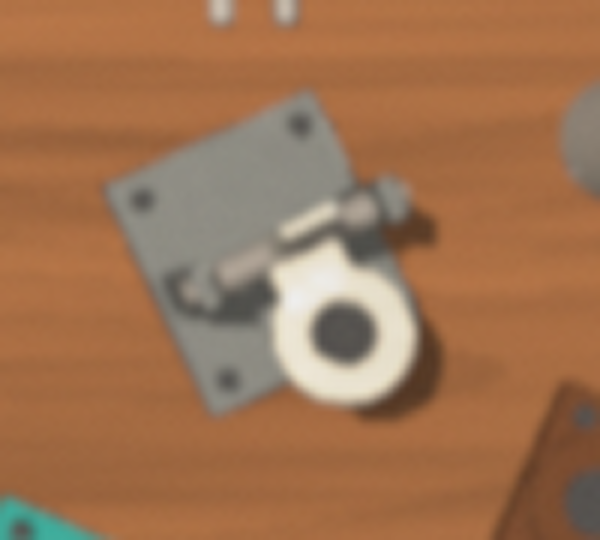

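View pics/z2.png

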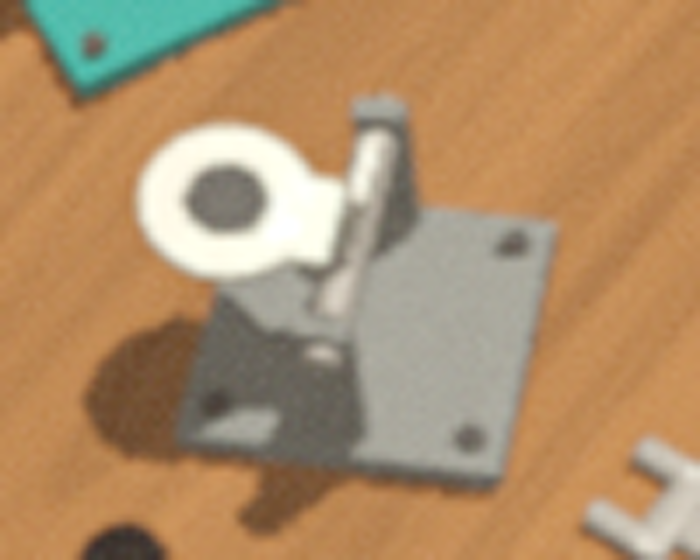

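```bash
cat > h.py <<'E'
import numpy as np
from plant import calibration
def ray(n,u,v):
    c=calibration(n);K=c["intrinsics"];T=c["world_from_camera"]
    d=T[:3,:3]@np.linalg.solve(K,[u,v,1.]);return T[:3,3],d
def onz(n,u,v,z):
    o,d=ray(n,u,v);return o+d*(z-o[2])/d[2]
def tri(p,q):
    o1,d1=ray("top",*p);o2,d2=ray("scene",*q)
    s=np.linalg.lstsq(np.c_[d1,-d2],o2-o1,rcond=None)[0]
    a=o1+s[0]*d1;b=o2+s[1]*d2;return (a+b)/2,np.linalg.norm(a-b)
def proj(n,P):
    c=calibration(n);T=np.linalg.inv(c["world_from_camera"]);q=c["intrinsics"]@(T[:3,:3]@P+T[:3,3]);return q[:2]/q[2]
E
python3 - <<'E'
from h import *
t=lambda x,y:(375+x/6,155+y/6)
s=lambda x,y:(195+x/7,225+y/7)
np.set_printoptions(precision=4,suppress=True)
A,B,C=[onz("top",*t(*p),.012) for p in((105,187),(308,90),(218,414))]
print("base",A,B,C,np.linalg.norm(A-B),np.linalg.norm(A-C),"ctr",(B+C)/2)
print("yaw from x dir",np.arctan2(*(A-C)[1::-1]), "y dir",np.arctan2(*(A-B)[1::-1])-np.pi/2)
A2,B2,C2=[onz("scene",*s(*p),.012) for p in((497,480),(555,225),(180,440))]
print("scene",A2,B2,C2,np.linalg.norm(A2-B2),np.linalg.norm(A2-C2),"ctr",(B2+C2)/2)
U,V=[onz("top",*t(*p),.08) for p in((198,290),(395,192))]
print("upr",U,V,(U+V)/2,np.linalg.norm(U-V))
print("disc",tri(t(346,333),s(227,198)))
E
```

```text
base [ 0.5611 -0.1721  0.012 ] [ 0.6018 -0.2609  0.012 ] [ 0.4626 -0.2179  0.012 ] 0.0977026811522779 0.10867701490735719 ctr [ 0.5322 -0.2394  0.012 ]
yaw from x dir 0.4355832853827735 y dir 0.4293085848763578
scene [ 0.6074 -0.2619  0.012 ] [ 0.5673 -0.1711  0.012 ] [ 0.5111 -0.306   0.012 ] 0.09918543567560249 0.10590158291254623 ctr [ 0.5392 -0.2386  0.012 ]
upr [ 0.5129 -0.1979  0.08  ] [ 0.5513 -0.2788  0.08  ] [ 0.5321 -0.2383  0.08  ] 0.08952484380778855
disc (array([ 0.4968, -0.2553,  0.08  ]), np.float64(0.005688946198379119))
```

Request:
servo_tool(
  deltas=[
    [[0,42,43,0,0.5],[0,84,87,0,1.0],[0,126,130,0,1.5],[0,168,174,0,1.5],[0,210,217,0,1.5]],
  ],
)

```text
time: 0.72
tool_pos: [0.3805, -0.3827, 0.2499]
tool_rot: [-0.0, 0.977, 0.214, -0.0]
contact_force: [0.3, -0.3, -0.5]
gripper_width: 0.0
```

Request:
servo_tool(
  deltas=[
    [[0,40,41,0,0],[0,80,82,0,0],[0,110,113,0,0],[0,124,127,0,0],[0,124,127,0,0]],
  ],
)

```text
time: 1.35
tool_pos: [0.5037, -0.2571, 0.2498]
tool_rot: [-0.0, 0.977, 0.215, -0.0]
contact_force: [1.0, 0.1, 0.4]
gripper_width: -0.002
```

Run:
```python
from h import *
from plant import *
import cv2
np.set_printoptions(precision=4,suppress=True)
s=state();print(s["tool_pos"],s["tool_rot"],s["contact_force"],s["time"])
piv=np.array([.534,-.239,.07])
print(proj("wrist",piv))
f=grab_frame("wrist"); cv2.imwrite("pics/w1.png",f[:,:,::-1])
print(calibration("wrist"))
```

```text
[ 0.5037 -0.2571  0.2498] [-0.0001  0.9766  0.2151 -0.0005] [1.044  0.1132 0.372 ] 1.35
[314.3378 138.2121]
{'intrinsics': array([[317.4335,   0.    , 318.2247],
       [  0.    , 317.4335, 195.3101],
       [  0.    ,   0.    ,   1.    ]]), 'world_from_camera': array([[ 0.4186, -0.8578, -0.2981,  0.5786],
       [-0.9082, -0.3956, -0.137 , -0.2233],
       [-0.0004,  0.3281, -0.9447,  0.3739],
       [ 0.    ,  0.    ,  0.    ,  1.    ]])}
```

View pics/w1.png

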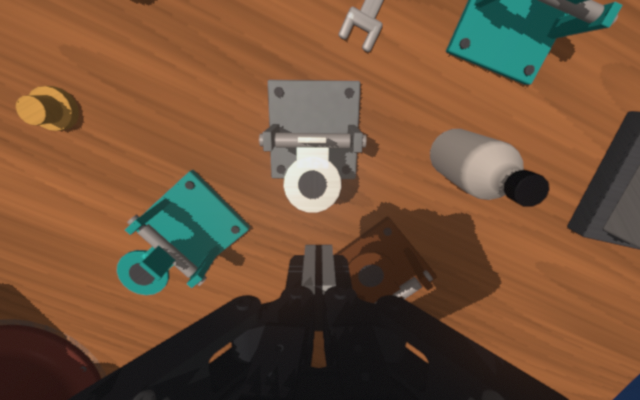

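The wrist view shows the fingers in line with the paddle. The pin midpoint is at (314,140), against a prediction of (314,138). Next I'll go down behind the tab.

Request:
servo_tool(
  deltas=[
    [[0,12,10,-40,0],[0,12,10,-85,0],[0,12,10,-120,0],[0,12,10,-137,0],[0,12,10,-137,0]],
  ],
)

```text
time: 2.02
tool_pos: [0.5145, -0.2481, 0.1123]
tool_rot: [-0.001, 0.977, 0.214, -0.001]
contact_force: [-0.1, -0.3, -0.1]
gripper_width: -0.0
```

Request:
servo_tool(
  deltas=[
    [[0,5,2,0,0],[0,10,5,0,0],[0,15,7,0,0],[0,19,9,0,0],[0,19,9,0,0]],
  ],
)

```text
time: 2.65
tool_pos: [0.5352, -0.2384, 0.1136]
tool_rot: [0.0, 0.977, 0.214, 0.0]
contact_force: [0.1, -0.6, 1.5]
gripper_width: 0.003
```

Run:
```python
from plant import *
import cv2
for n in ("scene","wrist"):
    f=grab_frame(n)[:,:,::-1]
    if n=="scene": f=cv2.resize(f[205:325,165:325],None,fx=5,fy=5)
    cv2.imwrite(f"pics/a_{n}.png",f)
```

```text
(no output)
```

View pics/a_scene.png

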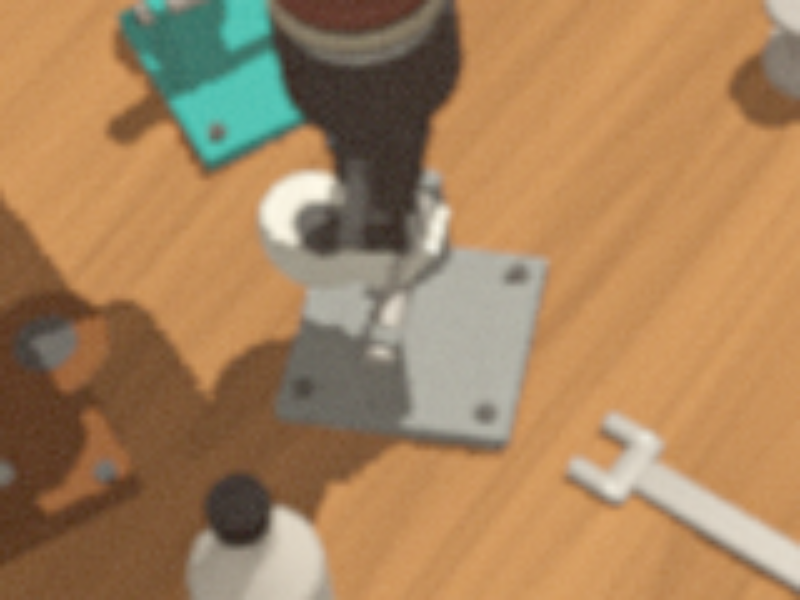

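View pics/a_wrist.png

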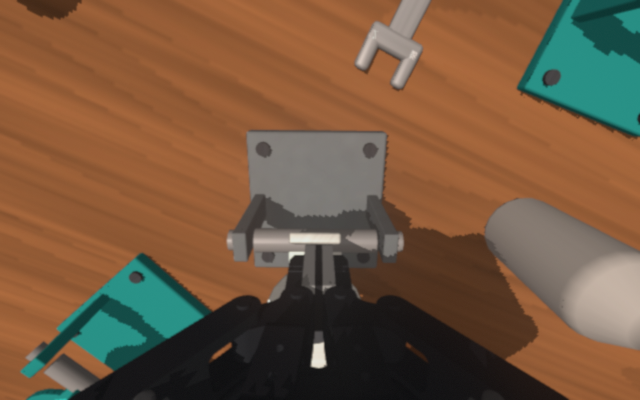

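The tab is being pushed and the paddle has risen to about 30°. The stand hasn't moved, so I'll continue.

Request:
servo_tool(
  deltas=[
    [[0,3,1,0,0],[0,6,3,0,0],[0,8,4,0,0],[0,11,5,0,0],[0,11,5,0,0]],
  ],
)

```text
time: 3.38
tool_pos: [0.5462, -0.2332, 0.1134]
tool_rot: [-0.0, 0.977, 0.214, 0.001]
contact_force: [-0.1, 0.2, 0.7]
gripper_width: 0.002
```

Request:
servo_tool(
  deltas=[
    [[0,0,0,30,0],[0,0,0,70,0],[0,-30,-14,80,0],[0,-75,-34,80,0],[0,-84,-39,80,0]],
  ],
)

```text
time: 4.0
tool_pos: [0.4605, -0.2731, 0.1937]
tool_rot: [0.0, 0.977, 0.213, 0.001]
contact_force: [1.0, 1.2, 0.2]
gripper_width: -0.002
```

Run:
```python
from plant import *
import cv2
print(state()["tool_pos"])
for n in ("scene","wrist"):
    f=grab_frame(n)[:,:,::-1]
    if n=="scene": f=cv2.resize(f[205:325,165:325],None,fx=5,fy=5)
    cv2.imwrite(f"pics/b_{n}.png",f)
```

```text
[ 0.4605451  -0.27314532  0.19371992]
```

View pics/b_scene.png

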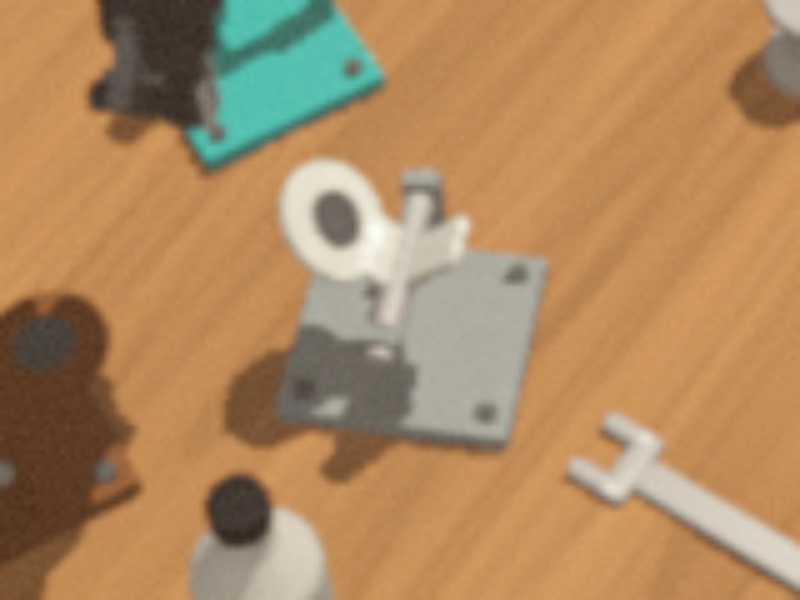

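View pics/b_wrist.png

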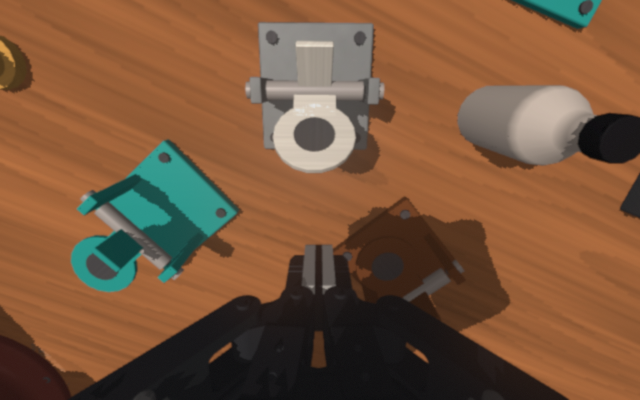

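The paddle is at about 50°. The fingers are now behind it, so I'll lower them and push its underside.

Request:
servo_tool(
  deltas=[
    [[0,0,0,-40,0],[0,0,0,-70,0],[0,0,0,-75,0],[0,12,5,-75,0],[0,27,12,-75,0]],
  ],
)

```text
time: 4.72
tool_pos: [0.4903, -0.2611, 0.1204]
tool_rot: [0.001, 0.977, 0.214, 0.0]
contact_force: [-2.1, -1.0, 1.7]
gripper_width: 0.003
```

Request:
servo_tool(
  deltas=[
    [[0,7,3,0,0],[0,14,6,0,0],[0,21,10,0,0],[0,28,13,0,0],[0,35,16,0,0]],
  ],
)

```text
time: 5.35
tool_pos: [0.5242, -0.2443, 0.119]
tool_rot: [0.0, 0.977, 0.214, 0.0]
contact_force: [-2.8, -1.5, 2.0]
gripper_width: -0.001
```

Request:
servo_tool(
  deltas=[
    [[0,7,3,0,0],[0,14,6,0,0],[0,21,10,0,0],[0,28,13,0,0],[0,28,13,0,0]],
  ],
)

```text
time: 5.98
tool_pos: [0.5525, -0.2311, 0.1185]
tool_rot: [0.0, 0.977, 0.215, 0.001]
contact_force: [0.1, -0.3, 0.5]
gripper_width: -0.002
```

Run:
```python
from plant import *
import cv2
print(state()["tool_pos"])
for n in ("scene","wrist"):
    f=grab_frame(n)[:,:,::-1]
    if n=="scene": f=cv2.resize(f[205:325,165:325],None,fx=5,fy=5)
    cv2.imwrite(f"pics/c_{n}.png",f)
```

```text
[ 0.5524958  -0.23114488  0.11846947]
```

View pics/c_scene.png

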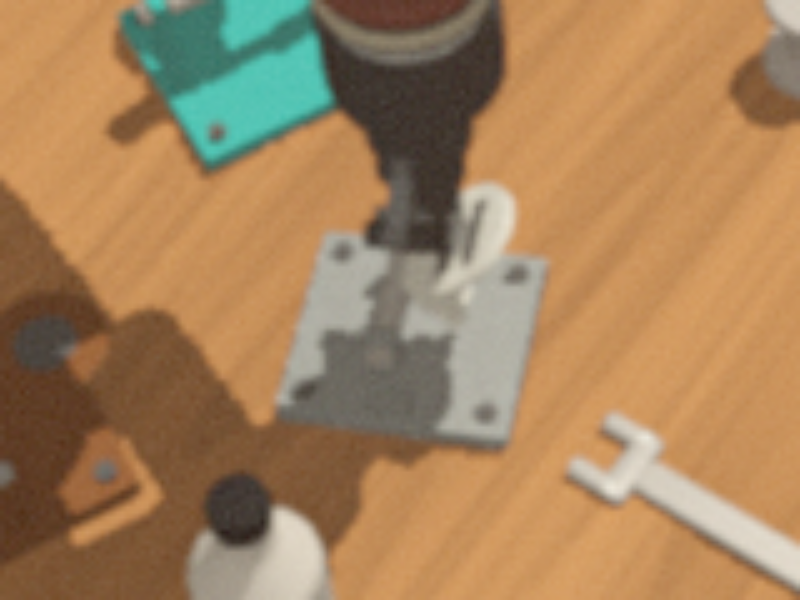

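View pics/c_wrist.png

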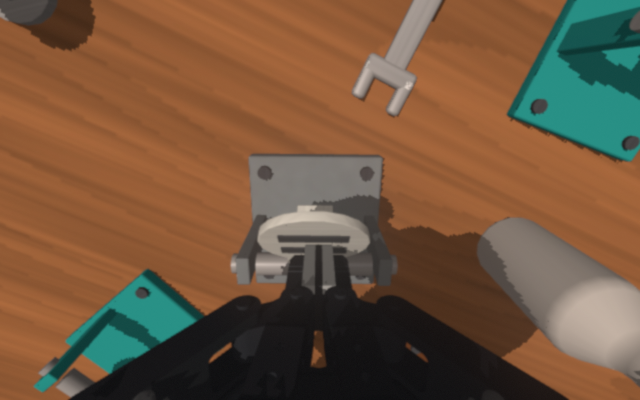

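The paddle is past upright, at about 125°, and the stand hasn't moved. I'll push on further and then down.

Request:
servo_tool(
  deltas=[
    [[0,6,3,0,0],[0,13,6,0,0],[0,16,7,-4,0],[0,19,9,-8,0],[0,21,10,-12,0]],
  ],
)

```text
time: 6.7
tool_pos: [0.5727, -0.2215, 0.1059]
tool_rot: [0.0, 0.977, 0.214, -0.0]
contact_force: [-0.6, -0.2, 0.2]
gripper_width: 0.001
```

Request:
servo_tool(
  deltas=[
    [[0,0,0,-3,0],[0,0,0,-6,0],[0,0,0,-8,0],[0,0,0,-10,0],[0,0,0,-10,0]],
  ],
)

```text
time: 7.32
tool_pos: [0.5724, -0.2215, 0.096]
tool_rot: [-0.0, 0.977, 0.214, -0.0]
contact_force: [0.3, 0.5, 0.4]
gripper_width: -0.001
```

Run:
```python
from plant import *
import cv2
s=state();print(s["tool_pos"],s["contact_force"])
for n in ("scene","wrist"):
    f=grab_frame(n)[:,:,::-1]
    if n=="scene": f=cv2.resize(f[205:325,165:325],None,fx=5,fy=5)
    cv2.imwrite(f"pics/d_{n}.png",f)
```

```text
[ 0.57236657 -0.22151576  0.09601967] [0.25120946 0.46948455 0.39380454]
```

View pics/d_scene.png

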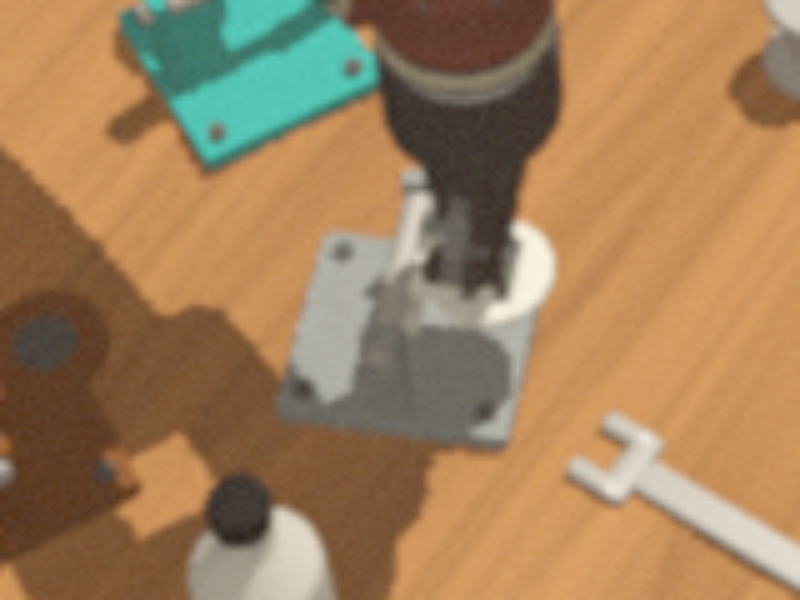

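View pics/d_wrist.png

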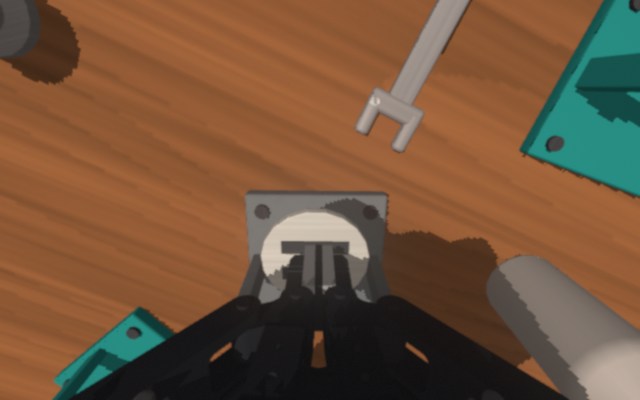

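The paddle is nearly down. I'll press a little at a time until the force rises.

Request:
servo_tool(
  deltas=[
    [[0,0,0,-1,0],[0,0,0,-2,0],[0,0,0,-2,0]],
  ],
)

```text
time: 7.8
tool_pos: [0.5726, -0.2215, 0.0942]
tool_rot: [-0.0, 0.977, 0.214, -0.0]
contact_force: [0.4, -0.1, 0.2]
gripper_width: 0.003
```

Request:
servo_tool(
  deltas=[
    [[0,0,0,-1,0],[0,0,0,-1,0],[0,0,0,-1,0]],
  ],
)

```text
time: 8.18
tool_pos: [0.5726, -0.2216, 0.0932]
tool_rot: [0.0, 0.977, 0.214, -0.0]
contact_force: [-0.2, -0.7, 0.2]
gripper_width: -0.004
```

Request:
servo_tool(
  deltas=[
    [[0,0,0,-1,0],[0,0,0,-1,0],[0,0,0,-1,0]],
  ],
)

```text
time: 8.55
tool_pos: [0.5726, -0.2216, 0.0923]
tool_rot: [0.0, 0.977, 0.214, 0.0]
contact_force: [0.1, 0.4, 0.7]
gripper_width: -0.002
```

Request:
servo_tool(
  deltas=[
    [[0,0,0,-1,0],[0,0,0,-1,0]],
  ],
)

```text
time: 8.8
tool_pos: [0.5727, -0.2216, 0.0915]
tool_rot: [0.0, 0.977, 0.214, 0.0]
contact_force: [-0.3, 0.4, 1.4]
gripper_width: -0.001
```

Request:
servo_tool(
  deltas=[
    [[0,0,0,-1,0],[0,0,0,-1,0]],
  ],
)

```text
time: 9.05
tool_pos: [0.5727, -0.2216, 0.0914]
tool_rot: [-0.0, 0.977, 0.214, -0.0]
contact_force: [-2.3, 1.4, 5.6]
gripper_width: 0.001
```

Request:
servo_tool(
  deltas=[
    [[0,0,0,-1,0],[0,0,0,-1,0]],
  ],
)

```text
time: 9.3
tool_pos: [0.5728, -0.2216, 0.0913]
tool_rot: [-0.0, 0.977, 0.214, -0.0]
contact_force: [-4.1, 2.2, 10.9]
gripper_width: 0.001
```

Request:
servo_tool(
  deltas=[
    [[0,0,0,-1,0],[0,0,0,-1,0]],
  ],
)

```text
time: 9.55
tool_pos: [0.5728, -0.2217, 0.0912]
tool_rot: [-0.0, 0.977, 0.214, -0.0]
contact_force: [-7.3, 4.3, 14.3]
gripper_width: -0.0
```

It's firmly on the stop: 14 N with no further motion. I'll lift straight up, back off and look.

Request:
servo_tool(
  deltas=[
    [[0,0,0,5,0],[0,0,0,40,0],[0,0,0,90,0],[0,-40,-20,130,0],[0,-90,-45,150,0]],
  ],
)

```text
time: 10.18
tool_pos: [0.4829, -0.2673, 0.2412]
tool_rot: [0.002, 0.977, 0.215, 0.001]
contact_force: [0.2, -0.2, 0.7]
gripper_width: 0.003
```

Request:
servo_tool(
  deltas=[
    [[0,-50,0,0,0],[0,-80,0,0,0],[0,-80,0,0,0]],
  ],
)

```text
time: 10.55
tool_pos: [0.4012, -0.2666, 0.2379]
tool_rot: [0.0, 0.977, 0.213, 0.0]
contact_force: [0.2, 0.8, -0.1]
gripper_width: -0.0
```

Run:
```python
from plant import *
import cv2,numpy as np
s=state();print(s["tool_pos"],s["contact_force"])
for n in ("scene","top","wrist"):
    f=grab_frame(n)[:,:,::-1]
    cv2.imwrite(f"pics/e_{n}.png",f)
    if n=="scene":cv2.imwrite("pics/e_sz.png",cv2.resize(f[205:325,165:325],None,fx=5,fy=5))
    if n=="top":cv2.imwrite("pics/e_tz.png",cv2.resize(f[155:245,375:475],None,fx=6,fy=6))
```

```text
[ 0.40119349 -0.26661442  0.237897  ] [ 0.2428847   0.77422239 -0.1170754 ]
```

View pics/e_sz.png

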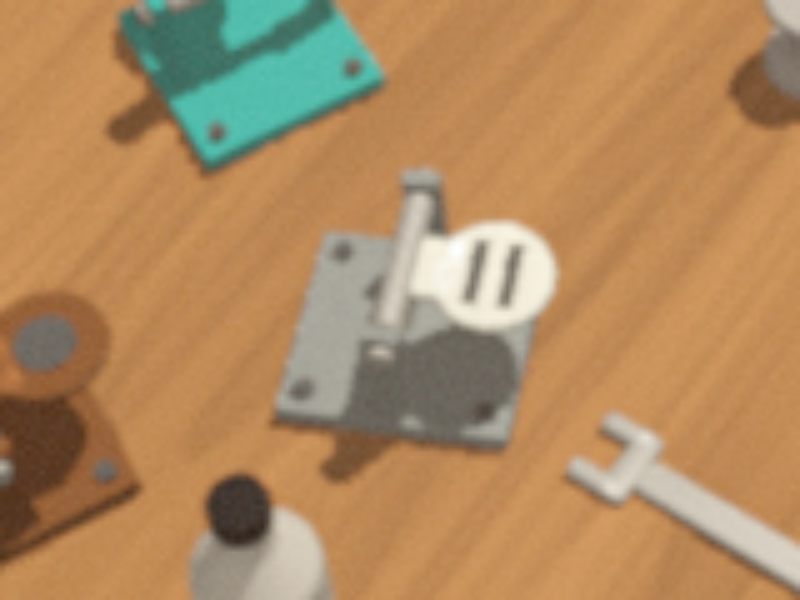

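View pics/e_wrist.png

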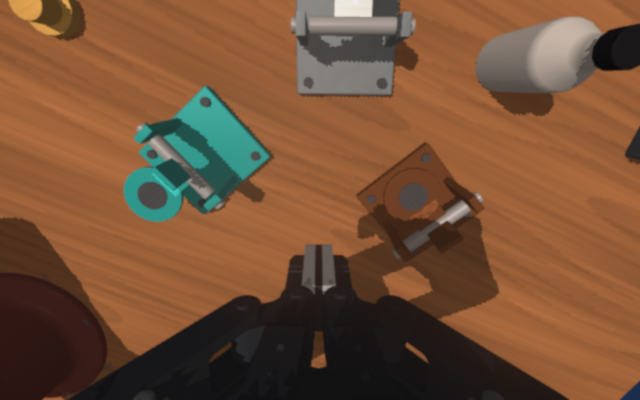

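View pics/e_top.png

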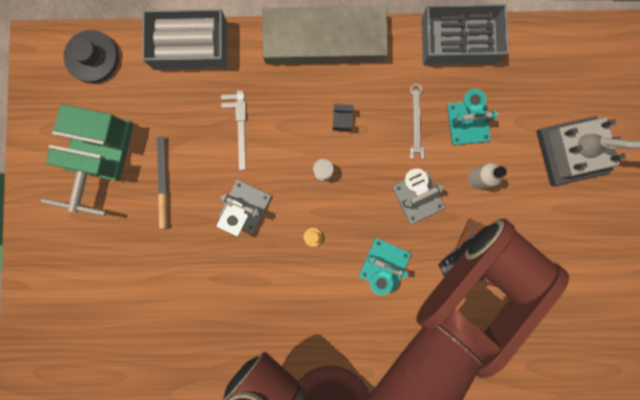

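View pics/e_tz.png

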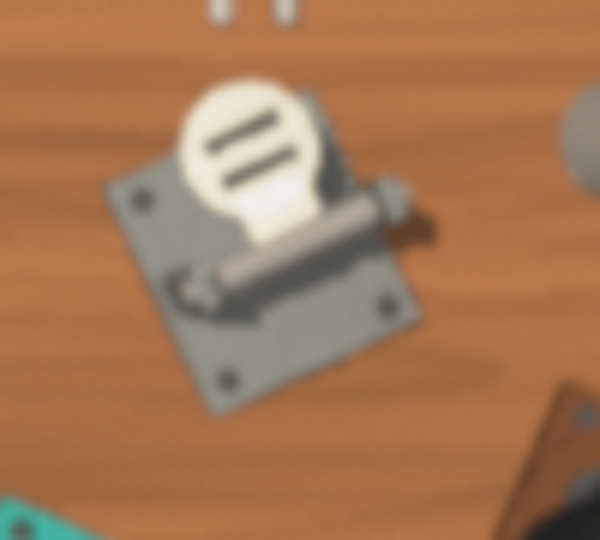

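Run:
```python
from h import *
import cv2
P=[]
for n,(x0,y0,x1,y1) in (("top",(400,165,435,192)),("scene",(250,245,280,275))):
    f=cv2.imread(f"pics/e_{n}.png")[y0:y1,x0:x1].astype(int)
    m=(f.min(2)>165).astype(np.uint8)
    c=max(cv2.findContours(m,0,2)[0],key=cv2.contourArea)
    e=cv2.fitEllipse(cv2.convexHull(c));P.append((e[0][0]+x0,e[0][1]+y0));print(n,P[-1],e[1])
t=lambda x,y:(375+x/6,155+y/6)
s=lambda x,y:(165+x/5,205+y/5)
print(tri(*P)); print("bars mid",tri(t(251,149),s(494,275)))
```

```text
top (417.2230701446533, 180.65991401672363) (22.010833740234375, 26.36767578125)
scene (261.83006381988525, 259.145676612854) (21.606843948364258, 28.200782775878906)
(array([ 0.56966812, -0.22227501,  0.07360578]), np.float64(0.0033250880742061104))
bars mid (array([ 0.5728435 , -0.22121835,  0.07124125]), np.float64(0.0055482540921061195))
```

```bash
python3 -c "
from plant import *
print(job_done(), state()['time'])"
```

```text
the job is handed in; nothing more can be done
the job is handed in; nothing more can be done
```

The round paddle is now turned fully over and lies level on the far (+x) side, with its two-bar face showing. I handed the job in after about 10.7 s of robot time.

- **How it was done:** With the fingers shut, I pushed the tab until the paddle stood at about 50°. I then pushed its underside up and over the hinge and pressed it down onto the stop. The press reached about 14 N upward with no further movement, plus about 8 N sideways. I then lifted the fingers clear.
- **Paddle level:** The middle of the two bars measured 71 mm high and the blade face about 74 mm. A level paddle should give about 72.5 mm. The rays from the two cameras missed each other by 3 to 6 mm, so the pictures are only a rough check. The firm stop under the press is the stronger evidence.
- **Everything else:** In the top view the round stand's base corners are at the same pixels as at the start. The square paddle and the other objects look unchanged, except that the arm partly hid the brown look-alike there. The wrist view shows that one standing clear of the gripper. The robot was touching nothing at hand-in.

No check failed.

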